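# Vent a bottle cap for the steriliser

## Task

Of the two clamped glass bottles, one has its cap standing high on the thread and the other is already screwed shut: leave the shut one closed as it is. Screw the high cap down until it bottoms out, then back it off a quarter turn so that the bottle can breathe in the steriliser. Finish with the gripper still holding that cap at the quarter turn, and do not knock the other things on the bench about.

Things in the scene. Friction and masses are not known exactly. Their poses are not given: they have to be found in the camera images.
- bottle_1: Empty glass bottle, 66 mm across, 148 mm high to its mouth, clamped upright in a collar on a square steel base 96 x 96 x 10 mm; it neither moves nor turns. Origin at the centre of the base's underside, z up along the bottle's axis. A pouring ring 43 mm across on the neck has its upper side 121 mm above the origin; the shoulder lies at 90 to 113 mm.
- bottle_2: A second bottle and base, the same in all sizes. Either bottle may stand at either place; they are 0.15 m or more apart, side by side at the robot's left. The tall computer case right of them is solid: its front is about 0.57 m ahead of the robot, its left side at about y = 0.05 m. Come to the bottles round its front, not across it.
- cap_1: Blue knurled screw cap of bottle_1, 52 mm across (53 over the knurl), 28 mm high, on the bottle's axis; grip its sides from above. Origin at the centre of its underside, z up, x towards a raised rib on its top. Screwed home, the underside is 124 mm above the base's underside (3 mm above the pouring ring) and the top 152 mm; a high cap stands 3.8 to 6.5 mm higher.
- cap_2: Screw cap of bottle_2, the same in all sizes and behaviour.
- thread_1 (a joint): Turn of cap_1 in rad; grows clockwise from above, which screws it down 12 mm a turn (1.9 mm per rad). 4.0 is bottomed out against a firm stop, 0 the top of the thread; a high cap starts at 0.6 to 2.0, a shut one at 3.95 to 4.0. It takes about 0.12 N m to turn and stays where it is left.
- thread_2 (a joint): Turn of cap_2, read in the same way.
- immersion_oil: Bystander: small brown bottle with a black cap, 26 mm across, 64 mm high, standing loose behind the bottles. Origin at the centre of its underside.
- objective_case: Bystander: small round case with a black lid, 35 mm across, 58 mm high, standing loose behind the bottles. Origin at the centre of its underside.
- memory_stick: Bystander: memory stick, 18 x 55 x 9 mm, lying loose to the right of the bottles. Origin at the centre of its underside.

How it is judged:
On the way:
1. the high cap is screwed down until it bottoms out (within 0.1 rad of its stop) (value of joint thread_1 above 3.9 rad), for 0.1 s.
At the end, for the whole second after the job is handed in: The cap that stood high has been screwed to its stop and now stands backed off a quarter turn (90 degrees, within 20 degrees either way: joint 2.08 to 2.78), at rest, with the gripper's fingers still gripping it (more than 4 N of contact); the other cap is still closed (within 0.2 rad of its stop) (value of joint thread_1 between 2.08 and 2.78 rad and velocity of joint thread_1 between -0.1 and 0.1 rad/s and contact force between the fingers and cap_1 above 4 N and value of joint thread_2 above 3.8 rad); the arm keeps its last pose, push and grip.
It fails at once if the shut cap is opened (value of joint thread_2 below 3.7 rad).
It fails at once if a bystander is knocked about (moved more than 3 cm) (distance of any of immersion_oil, objective_case, memory_stick from where it was at the start of the episode above 0.03 m).
It also fails if it takes over 51 s, if anything falls off the work surface, if the arm or the gripper's body presses on something with over 40 N, if the wrist force passes 120 N, or if a joint passes its speed limit or range.

## Robot

A 6-joint arm with a two-finger parallel gripper is mounted at the origin on a cart in front of the work surface, level with it; the furniture and walls round the work are solid. World frame = base frame: x ahead of the robot, y to its left, z up, the work surface at z = 0. Lengths are in m, angles in rad, forces in N, time in s.
With the tool pointing down it reaches from about 0.35 to 0.775 m from the base axis. Payload 5.5 kg.
Tool frame: the origin (TCP) lies at the very end of the fingers, on their centre line; the grasp point (between the pads) lies 19 mm behind it; z points along the fingers, y is the line along which they close (so a half turn about z gives the same grasp; the last joint's range is limited). The gripper opens to 85 mm and grips with 20 to 120 N. Pads are 22 mm wide; open, the fingers measure 114 mm over their backs; the gripper's body (76 mm by 85 mm) begins 54 mm behind the grasp point. The pads swing forward as they close: fully open they stand 13 mm farther back than shut.
Start: joints at [1.194, 0.313, 0.046, 1.304, 0, 1.431], TCP at [0.135, 0.559, 0.231] pointing down, gripper open.
Joint ranges: [-2.76, 2.76], [-0.86, 1.69], [-1.03, 1.26], [-2.2, 2.34], [-1.47, 1.5], [-3.14, 3.14]. Speed limits (rad/s): [2.57, 2.57, 3.14, 3.14, 3.14, 3.14].

## Interface

Orientations are given as a unit quaternion [w, x, y, z].
In Python, from workcell import get_state, read_camera, hand_in gives the robot as it stands.
- The arm moves only by the tool send_rows, never from a script. Its argument "increments" is a list of rows, each an object of numbers: "dx", "dy", "dz": the shift along the world's x, y, z in units of 25 mm (1.0 is 25 mm); "roll": the turn about the world's z in units of 8 degrees (1.0 is 8 degrees); "claw": the opening, from -1 (shut) to 1 (fully open). In form: [{"dx": .., "dy": .., "dz": .., "roll": .., "claw": ..}, ...]. A call has exactly 5 rows; each row is the pose to reach, as a shift and turn from the pose commanded when the call began; what a row does not reach only later rows make up. A row lasts 1/8 s, in which the tool goes at most 62.5 mm and 10.7 degrees, less where a joint would pass 70% of its speed; a pose out of reach is approached as far as the arm can. A call with a gripper value outside its range is refused whole. The fingers move at their own pace and stop on an object; "grip_force" is the grip in N (left out, the last holds). Time passes only in rows, so rows that repeat a pose let the fingers close, or fill a call up. It gives the time, the measured TCP pose, the force, the opening and the grip force at its end, in the units of the state.
- get_state(): the state, without advancing time (a new reading comes with each control period).
- read_camera(name): name is "scene" or "top" or "wrist"; returns a dict with "image" (480x640x3 uint8, blue, green, red), "fx", "fy", "cx", "cy" (pixels), "dist_coeffs" ([k1, k2, p1, p2, k3] as OpenCV has them; the pictures are not rectified), "world_to_cam" (4x4, takes a point from world to camera coordinates). Camera axes: x right, y up, looking along -z (the intrinsics and any distortion apply to the point x, -y, -z); pixel columns grow to the right and rows downward; lengths in m; the calibration is good to about 2 mm. A picture is of the moment at which its call begins. There is no depth.
- hand_in(): hands the job in; it is judged then, once.
The state is a dict: "clock": time; "joint_pos": joint angles; "qvel": joint speeds; "tau": joint torques, N m; "tcp_pos": TCP position; "orientation": TCP orientation; "wrist_force": force on the tool from outside, world axes, zero at the start; "ft_torque": the same for the moment, N m; "finger_gap": finger opening in m; "grip_force": force on a finger pad.
Only numpy, scipy, OpenCV 4.12 (cv2) and the standard library are available. Lean on these libraries where they do the work, as an engineer would, in place of code of your own. Each camera call takes 0.05 s, during which the arm holds its last target. There are 200 camera calls.

## Working session

There is one attempt and no reset: what is moved stays moved. The work goes in short steps, Python scripts to look and compute and a tool call to move; the robot and the scene stay as the last step left them, time stands still between calls to the robot, and variables do not carry over. Pictures are saved under pics/ and viewed, at most 10 in all, crops included, and the job is handed in when it is done.

Besides the shell and the picture viewer there is one more tool, called after ">>>" by a JSON object that holds its "method" and its "body". send_rows: Moves the arm, as the interface text tells. Its arguments: {"type":"object","properties":{"increments":{"type":"array","items":{"type":"object","properties":{"dx":{"type":"number"},"dy":{"type":"number"},"dz":{"type":"number"},"roll":{"type":"number"},"claw":{"type":"number"}}}},"grip_force":{"type":"number"}},"required":["increments"]}

```bash
mkdir -p pics; python3 - <<'E'
from workcell import *
import cv2,numpy as np
s=get_state();print({k:np.round(v,3).tolist() for k,v in s.items()})
ims=[]
for n in("scene","top","wrist"):
    c=read_camera(n);cv2.imwrite(f"pics/{n}0.png",c["image"]);W=np.array(c["world_to_cam"]);print(n,c["fx"],c["cx"],c["cy"],c["dist_coeffs"],(-W[:3,:3].T@W[:3,3]).round(3),W[:3,:3].round(2).tolist())
E
```

```text
{'clock': 0.0, 'joint_pos': [1.194, 0.314, 0.045, 1.304, -0.0, 1.431], 'qvel': [-0.001, -0.001, -0.0, -0.0, -0.001, 0.001], 'tau': [-0.001, -48.062, 29.854, 0.02, -0.0, 0.0], 'tcp_pos': [0.135, 0.558, 0.23], 'orientation': [-0.0, 0.118, 0.993, -0.001], 'wrist_force': [0.107, 0.391, 0.278], 'ft_torque': [-0.008, 0.017, -0.018], 'grip_force': 0.0, 'finger_gap': 0.086}
scene 465.9832394134967 326.543715266029 235.70010260873389 [0.03978514 0.         0.         0.         0.        ] [ 0.164 -0.497  0.441] [[0.84, -0.54, -0.03], [0.23, 0.32, 0.92], [-0.49, -0.78, 0.39]]
top 594.5489177296413 310.3289928431726 230.87139156013407 [-0.14275726  0.          0.          0.          0.        ] [0.479 0.178 0.954] [[0.03, -1.0, 0.01], [0.99, 0.03, 0.13], [-0.13, 0.0, 0.99]]
wrist 380.56064415490204 316.8006797695292 237.05866333964218 [-0.0583643  0.         0.         0.         0.       ] [0.054 0.577 0.372] [[0.23, 0.97, -0.0], [-0.92, 0.22, -0.32], [-0.31, 0.08, 0.95]]
```

View pics/scene0.png

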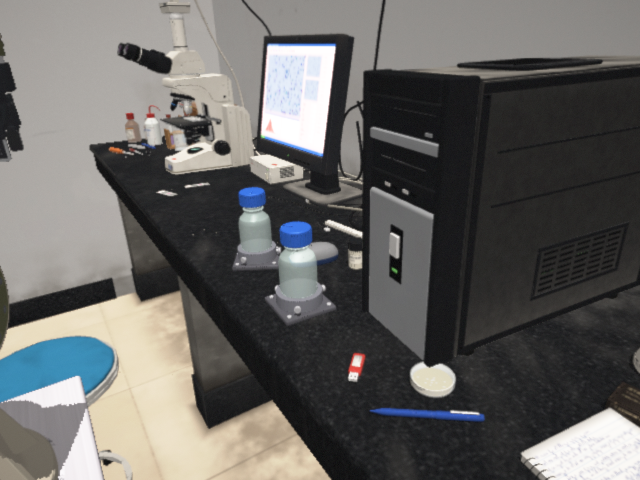

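View pics/top0.png

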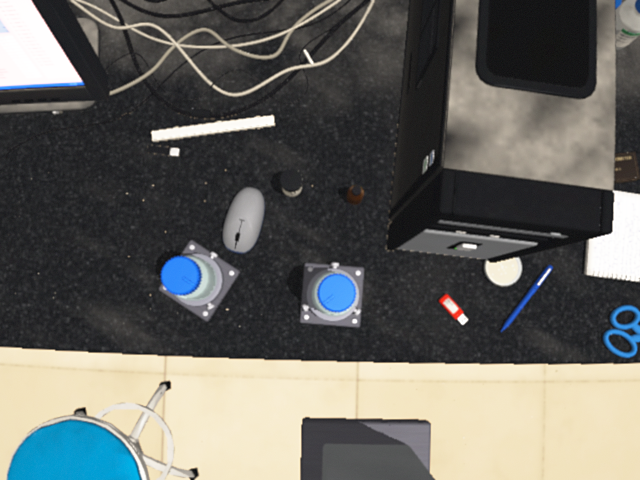

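```bash
cat > h.py <<'E'
from workcell import *
import cv2,numpy as np
def blue(img,roi):
    h=cv2.cvtColor(img,cv2.COLOR_BGR2HSV);m=cv2.inRange(h,(100,120,50),(125,255,255))
    z=np.zeros_like(m);x0,y0,x1,y1=roi;z[y0:y1,x0:x1]=m[y0:y1,x0:x1]
    c=max(cv2.findContours(z,0,cv2.CHAIN_APPROX_NONE)[0],key=cv2.contourArea)
    return c
def cen(c):
    M=cv2.moments(c);return np.array([M['m10']/M['m00'],M['m01']/M['m00']])
def ray(c,uv):
    K=np.array([[c["fx"],0,c["cx"]],[0,c["fy"],c["cy"]],[0,0,1]])
    p=cv2.undistortPoints(np.array([[uv]],float),K,np.array(c["dist_coeffs"],float))[0,0]
    W=np.array(c["world_to_cam"]);R=W[:3,:3]
    d=R.T@np.array([p[0],-p[1],-1]);return -R.T@W[:3,3],d/np.linalg.norm(d)
def plane(c,uv,z):
    o,d=ray(c,uv);return o+d*(z-o[2])/d[2]
def tri(r1,r2):
    (a,u),(b,v)=r1,r2
    s=np.linalg.lstsq(np.c_[u,-v],b-a,rcond=None)[0];p,q=a+s[0]*u,b+s[1]*v
    return (p+q)/2,np.linalg.norm(p-q)
E
python3 - <<'E'
from h import *
S=read_camera("scene");T=read_camera("top")
for n,rs,rt in(("near",(275,215,318,255),(305,260,370,325)),("far",(232,180,272,215),(150,245,212,305))):
    cs,ct=blue(S["image"],rs),blue(T["image"],rt)
    a,b=cen(cs),cen(ct)
    p,e=tri(ray(S,a),ray(T,b));print(n,a,b,cv2.boundingRect(cs),cv2.boundingRect(ct),p.round(4),e.round(4),[plane(T,b,z).round(4).tolist() for z in(.150,.155)])
i=S["image"];A=cv2.resize(i[180:280,225:285],None,fx=6,fy=6,interpolation=2)[:600,:360]
B=cv2.resize(i[215:315,265:335],None,fx=6,fy=6,interpolation=2)
cv2.imwrite("pics/crop1.png",np.hstack([A,B]))
E
```

```text
near [295.40907029 233.81360544] [336.21677263 292.49318801] (279, 221, 34, 27) (317, 274, 39, 38) [0.499  0.1368 0.1396] 0.0019 [[0.4995, 0.1369, 0.15], [0.4994, 0.1371, 0.155]]
far [251.52531646 196.7257384 ] [180.01364443 274.96561605] (238, 187, 28, 21) (160, 255, 41, 40) [0.5162 0.3511 0.1435] 0.0021 [[0.5169, 0.3493, 0.15], [0.5166, 0.3483, 0.155]]
```

View pics/crop1.png

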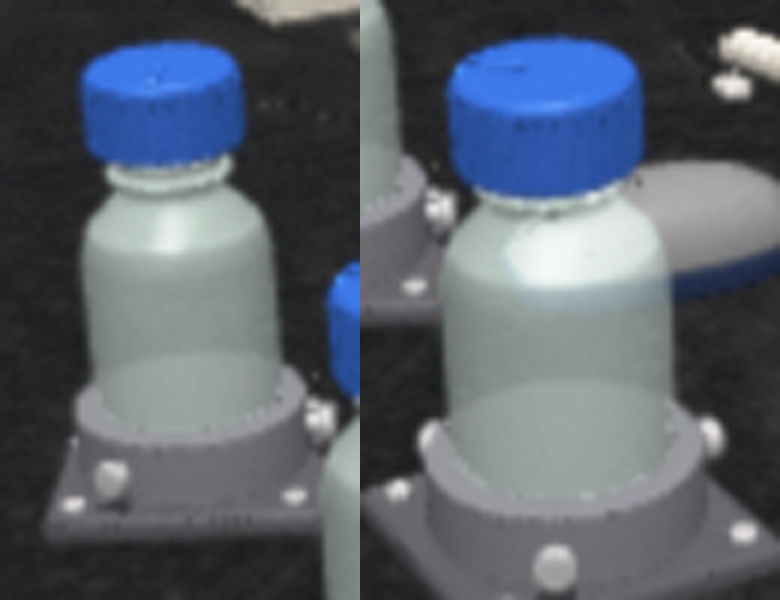

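The top view has the caps at (183,275) and (337,293), and the scene view has them at (252,198) and (296,236). The crop shows a clear gap above the ring only on the far bottle. It also triangulates about 4 mm higher, so the high cap is at about (0.516, 0.350). I'll move above it, winding joint 6 back on the way.

>>> {"method": "send_rows", "body": {"increments": [{"dx": 2,"dy": -1,"dz": 0.5,"roll": 1.3,"claw": 1},{"dx": 4,"dy": -2,"dz": 0.5,"roll": 2.6,"claw": 1},{"dx": 6,"dy": -3,"dz": 0.5,"roll": 3.9,"claw": 1},{"dx": 8,"dy": -4.4,"dz": 0.5,"roll": 5.2,"claw": 1},{"dx": 10,"dy": -5.5,"dz": 0.5,"roll": 6.5,"claw": 1}]}}

```text
clock: 0.88
tcp_pos: [0.3814, 0.4232, 0.2439]
orientation: [-0.0, -0.319, 0.948, 0.0]
wrist_force: [0.9, 0.8, 0.5]
finger_gap: 0.0852
grip_force: 0.0
```

>>> {"method": "send_rows", "body": {"increments": [{"dx": 1.5,"dy": -0.8,"roll": 1.3,"claw": 1},{"dx": 3,"dy": -1.6,"roll": 2.6,"claw": 1},{"dx": 4.5,"dy": -2.4,"roll": 3.9,"claw": 1},{"dx": 5.2,"dy": -2.8,"roll": 5.2,"claw": 1},{"dx": 5.2,"dy": -2.8,"roll": 6.5,"claw": 1}]}}

```text
schema error: expected keys dx, dy, dz, roll, claw
```

```bash
python3 -c "
from h import *
s=get_state();print({k:np.round(v,3).tolist() for k,v in s.items()})
c=read_camera('wrist');cv2.imwrite('pics/w1.png',c['image'])"
```

```text
{'clock': 0.875, 'joint_pos': [0.696, 0.3, 0.058, 1.329, 0.0, 0.048], 'qvel': [-0.796, 0.164, 0.221, 0.05, -0.001, -2.178], 'tau': [3.496, -49.541, 28.572, 0.427, -0.075, 2.299], 'tcp_pos': [0.381, 0.423, 0.244], 'orientation': [-0.0, -0.319, 0.948, 0.0], 'wrist_force': [0.905, 0.773, 0.474], 'ft_torque': [-0.008, -0.041, 0.041], 'grip_force': 0.0, 'finger_gap': 0.085}
```

View pics/w1.png

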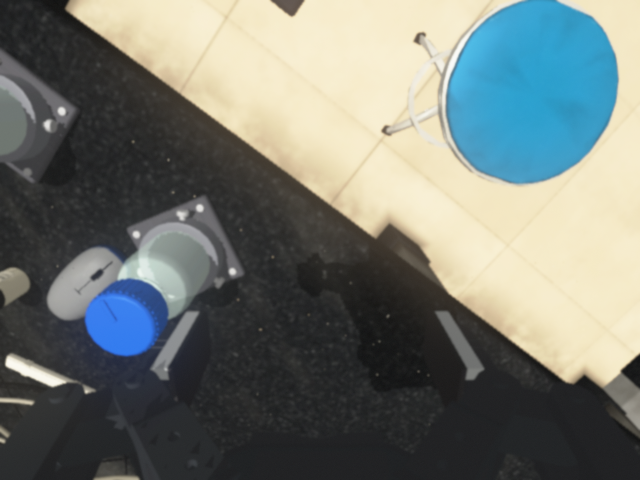

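The wrist view shows the cap at (127,317) with its rib, still off to one side. I'll carry on.

>>> {"method": "send_rows", "body": {"increments": [{"dx": 1.5,"dy": -0.8,"dz": 0,"roll": 1.3,"claw": 1},{"dx": 3,"dy": -1.6,"dz": 0,"roll": 2.6,"claw": 1},{"dx": 4.5,"dy": -2.4,"dz": 0,"roll": 3.9,"claw": 1},{"dx": 5.2,"dy": -2.8,"dz": 0,"roll": 5.2,"claw": 1},{"dx": 5.2,"dy": -2.8,"dz": 0,"roll": 6.5,"claw": 1}]}}

```text
clock: 1.55
tcp_pos: [0.5117, 0.3533, 0.2431]
orientation: [-0.0, -0.701, 0.713, 0.0]
wrist_force: [-1.5, 0.3, -0.6]
finger_gap: 0.0854
grip_force: 0.0
```

>>> {"method": "send_rows", "body": {"increments": [{"dx": 0,"dy": 0,"dz": 0,"roll": 1.3,"claw": 1},{"dx": 0,"dy": 0,"dz": 0,"roll": 2.6,"claw": 1},{"dx": 0,"dy": 0,"dz": 0,"roll": 3.9,"claw": 1},{"dx": 0,"dy": 0,"dz": 0,"roll": 5.2,"claw": 1},{"dx": 0,"dy": 0,"dz": 0,"roll": 5.2,"claw": 1}]}}

```text
clock: 2.17
tcp_pos: [0.51, 0.3545, 0.2437]
orientation: [0.0, 0.907, -0.42, -0.0]
wrist_force: [-0.8, -0.2, -0.0]
finger_gap: 0.0853
grip_force: 0.0
```

```bash
python3 -c "
from h import *
s=get_state();print({k:np.round(v,3).tolist() for k,v in s.items() if k in('joint_pos','tcp_pos','orientation','clock')})
c=read_camera('wrist');cv2.imwrite('pics/w2.png',c['image'])
W=np.array(c['world_to_cam']);print(-W[:3,:3].T@W[:3,3])"
```

```text
{'clock': 2.175, 'joint_pos': [0.478, 0.404, 0.207, 1.374, -0.0, -1.796], 'tcp_pos': [0.51, 0.355, 0.244], 'orientation': [0.0, 0.907, -0.42, -0.0]}
[0.56446496 0.29023037 0.38551535]
```

View pics/w2.png

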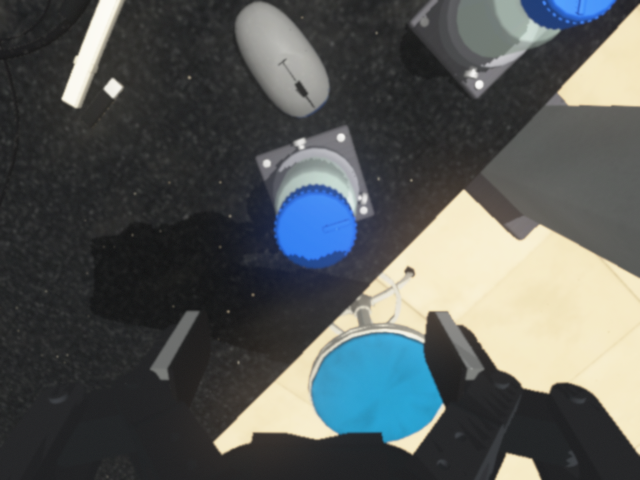

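The wrist view shows the cap centred at about (316,226), between the finger planes. I'll measure its position from this view and the top view.

```bash
python3 - <<'E'
from h import *
c=read_camera("wrist");T=read_camera("top");S=read_camera("scene")
a=blue(c["image"],(260,170,370,285));b=cv2.boundingRect(a);print(b)
(x,y),r=cv2.minEnclosingCircle(a);print(x,y,r,cen(a))
for z in(.145,.150,.157):print(z,plane(c,cen(a),z).round(4),plane(c,(x,y),z).round(4))
# other cap/near sanity: base screws unaffected
t=blue(T["image"],(140,235,225,315));print(cv2.boundingRect(t),tri(ray(c,cen(a)),ray(T,cen(t))))
s=blue(S["image"],(232,180,272,215));print(cv2.boundingRect(s),tri(ray(c,cen(a)),ray(S,cen(s))))
print(get_state()["tcp_pos"])
E
```

```text
(260, 185, 98, 86)
308.5 229.0 48.86982345581055 [313.92492492 227.76009343]
0.145 [0.5169 0.3489 0.145 ] [0.5191 0.3519 0.145 ]
0.15 [0.5179 0.3477 0.15  ] [0.52   0.3506 0.15  ]
0.157 [0.5192 0.346  0.157 ] [0.5213 0.3488 0.157 ]
(163, 255, 38, 40) (array([0.51820554, 0.34689773, 0.1519119 ]), np.float64(0.000693275074997277))
(238, 187, 28, 21) (array([0.51575059, 0.34977145, 0.14355841]), np.float64(0.001850661749528312))
[0.5101374  0.35446845 0.24374045]
```

```bash
python3 - <<'E'
from h import *
c=read_camera("wrist");T=read_camera("top")
def circ(img,roi):
    x0,y0,x1,y1=roi;h=cv2.cvtColor(img,cv2.COLOR_BGR2HSV);m=cv2.inRange(h,(100,150,110),(125,255,255))
    z=np.zeros_like(m);z[y0:y1,x0:x1]=m[y0:y1,x0:x1];z=cv2.morphologyEx(z,cv2.MORPH_CLOSE,np.ones((5,5)))
    k=max(cv2.findContours(z,0,1)[0],key=cv2.contourArea);return cen(k),cv2.fitEllipse(cv2.convexHull(k)),cv2.boundingRect(k)
for cam,roi in((c,(260,170,370,285)),(T,(140,235,225,315))):
    a,e,b=circ(cam["image"],roi);print(a,e,b)
    print(plane(cam,a,.150).round(4),plane(cam,e[0],.155).round(4))
    cam["r"]=ray(cam,a)
print(tri(c["r"],T["r"]))
E
```

```text
[315.07726569 227.3695133 ] ((314.8746032714844, 227.3037567138672), (81.97700500488281, 82.67094421386719), 113.36412048339844) (274, 186, 83, 83)
[0.5176 0.347  0.15  ] [0.5187 0.3459 0.155 ]
[182.05927373 274.06481029] ((181.61648559570312, 274.53314208984375), (35.51719665527344, 39.722023010253906), 147.38865661621094) (164, 256, 37, 39)
[0.5182 0.3466 0.15  ] [0.5173 0.3461 0.155 ]
(array([0.51808806, 0.34618887, 0.15269414]), np.float64(0.00035964156756608344))
```

>>> {"method": "send_rows", "body": {"increments": [{"dx": 0.3,"dy": -0.3,"dz": -0.6,"roll": 0,"claw": 1},{"dx": 0.3,"dy": -0.3,"dz": -1.2,"roll": 0,"claw": 1},{"dx": 0.3,"dy": -0.3,"dz": -2,"roll": 0,"claw": 1},{"dx": 0.3,"dy": -0.3,"dz": -2,"roll": 0,"claw": 1},{"dx": 0.3,"dy": -0.3,"dz": -2,"roll": 0,"claw": 1}]}}

```text
clock: 3.1
tcp_pos: [0.5177, 0.3468, 0.1938]
orientation: [0.0, 0.908, -0.419, -0.0]
wrist_force: [0.2, 0.5, 0.9]
finger_gap: 0.0853
grip_force: 0.0
```

```bash
python3 - <<'E'
from h import *
c=read_camera("wrist");cv2.imwrite('pics/w3.png',c['image'])
h=cv2.cvtColor(c["image"],cv2.COLOR_BGR2HSV);m=cv2.inRange(h,(100,150,110),(125,255,255));m[:,:150]=0;m[:150]=0;m[:,480:]=0
k=max(cv2.findContours(m,0,1)[0],key=cv2.contourArea);e=cv2.fitEllipse(cv2.convexHull(k));print(e,cv2.boundingRect(k))
for z in(.150,.155):print(plane(c,e[0],z).round(4))
s=get_state();print(s["tcp_pos"],s["orientation"],s["joint_pos"])
E
```

```text
((316.348876953125, 272.3282470703125), (99.16111755371094, 100.62312316894531), 178.58566284179688) (267, 222, 99, 100)
[0.5184 0.346  0.15  ]
[0.5198 0.3443 0.155 ]
[0.51797519 0.34700009 0.19428698] [-2.35017331e-04  9.07804461e-01 -4.19393588e-01  1.54507435e-04] [ 4.61553090e-01  4.19292808e-01  1.09717086e-01  1.26066062e+00
  5.32943331e-05 -1.81448507e+00]
```

View pics/w3.png

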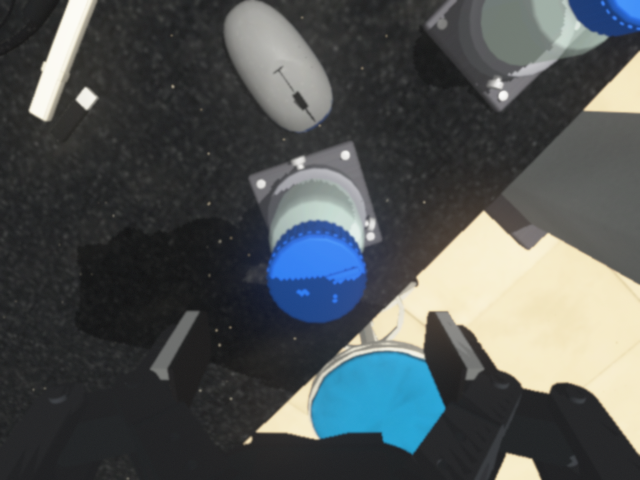

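The cap is centred across the fingers at (316,272). I'll go down and grip.

>>> {"method": "send_rows", "body": {"increments": [{"dx": 0,"dy": 0,"dz": -0.8,"roll": 0,"claw": 1},{"dx": 0,"dy": 0,"dz": -1.6,"roll": 0,"claw": 1},{"dx": 0,"dy": 0,"dz": -2.2,"roll": 0,"claw": 1},{"dx": 0,"dy": 0,"dz": -2.7,"roll": 0,"claw": 1},{"dx": 0,"dy": 0,"dz": -2.7,"roll": 0,"claw": 1}]}}

```text
clock: 3.78
tcp_pos: [0.5172, 0.3466, 0.1255]
orientation: [0.001, 0.908, -0.419, -0.001]
wrist_force: [-0.0, -0.3, -0.4]
finger_gap: 0.0854
grip_force: 0.0
```

>>> {"method": "send_rows", "body": {"increments": [{"dx": 0,"dy": 0,"dz": 0,"roll": 0,"claw": 0},{"dx": 0,"dy": 0,"dz": 0,"roll": 0,"claw": -0.5},{"dx": 0,"dy": 0,"dz": 0,"roll": 0,"claw": -1},{"dx": 0,"dy": 0,"dz": 0,"roll": 0,"claw": -1},{"dx": 0,"dy": 0,"dz": 0,"roll": 0,"claw": -1}], "grip_force": 40}}

```text
clock: 4.4
tcp_pos: [0.5179, 0.3469, 0.1273]
orientation: [-0.0, 0.908, -0.419, 0.0]
wrist_force: [-1.3, -1.4, 5.7]
finger_gap: 0.0506
grip_force: 40.9
```

```bash
python3 -c "
from h import *
s=get_state();print({k:np.round(v,3).tolist() for k,v in s.items()})"
```

```text
{'clock': 4.4, 'joint_pos': [0.462, 0.451, -0.008, 1.11, -0.0, -1.815], 'qvel': [0.002, -0.0, 0.0, -0.0, -0.0, 0.001], 'tau': [0.166, -50.847, 27.612, -1.042, 0.167, 0.038], 'tcp_pos': [0.518, 0.347, 0.127], 'orientation': [-0.0, 0.908, -0.419, 0.0], 'wrist_force': [-1.267, -1.439, 5.672], 'ft_torque': [-0.318, 0.413, 0.044], 'grip_force': 40.852, 'finger_gap': 0.051}
```

The cap is gripped, 40 N and sideways force small. Turning clockwise now, lowering with the pitch (0.0107 per roll unit).

>>> {"method": "send_rows", "body": {"increments": [{"dx": 0,"dy": 0,"dz": -0.013,"roll": -1.2,"claw": -1},{"dx": 0,"dy": 0,"dz": -0.026,"roll": -2.4,"claw": -1},{"dx": 0,"dy": 0,"dz": -0.038,"roll": -3.6,"claw": -1},{"dx": 0,"dy": 0,"dz": -0.051,"roll": -4.8,"claw": -1},{"dx": 0,"dy": 0,"dz": -0.064,"roll": -6,"claw": -1}]}}

```text
clock: 5.03
tcp_pos: [0.5159, 0.3463, 0.1255]
orientation: [-0.001, -0.657, 0.754, 0.001]
wrist_force: [-7.4, -3.0, 9.5]
finger_gap: 0.0508
grip_force: 41.3
```

```bash
cat > st.py <<'E'
from h import *
s=get_state();print({k:np.round(s[k],3).tolist() for k in('joint_pos','tau','wrist_force','ft_torque','tcp_pos','finger_gap','grip_force')})
E
python3 st.py
```

```text
{'joint_pos': [0.462, 0.452, -0.012, 1.11, 0.0, -0.972], 'tau': [-1.109, -49.271, 29.526, -3.487, -0.147, -1.267], 'wrist_force': [-7.436, -2.989, 9.535], 'ft_torque': [-0.632, 1.523, 0.224], 'tcp_pos': [0.516, 0.346, 0.125], 'finger_gap': 0.051, 'grip_force': 41.296}
```

>>> {"method": "send_rows", "body": {"increments": [{"dx": 0,"dy": 0,"dz": -0.013,"roll": -1.2,"claw": -1},{"dx": 0,"dy": 0,"dz": -0.026,"roll": -2.4,"claw": -1},{"dx": 0,"dy": 0,"dz": -0.038,"roll": -3.6,"claw": -1},{"dx": 0,"dy": 0,"dz": -0.051,"roll": -4.8,"claw": -1},{"dx": 0,"dy": 0,"dz": -0.064,"roll": -6,"claw": -1}]}}

```text
clock: 5.65
tcp_pos: [0.5141, 0.3474, 0.1238]
orientation: [-0.003, -0.294, 0.956, 0.001]
wrist_force: [-11.9, 0.3, 10.3]
finger_gap: 0.0506
grip_force: 41.4
```

```bash
python3 st.py
```

```text
{'joint_pos': [0.463, 0.452, -0.016, 1.108, 0.004, -0.134], 'tau': [-4.8, -48.628, 30.214, -4.429, -1.71, -1.268], 'wrist_force': [-11.878, 0.275, 10.31], 'ft_torque': [0.153, 2.309, 0.173], 'tcp_pos': [0.514, 0.347, 0.124], 'finger_gap': 0.051, 'grip_force': 41.41}
```

The tool is being pulled 12 N towards −x because the cap sits slightly off-centre in the grip. I'll have the tool centre follow the circle that implies, about 2.6 mm around (0.516, 0.349).

>>> {"method": "send_rows", "body": {"increments": [{"dx": -0.12,"dy": 0.02,"dz": -0.011,"roll": -1,"claw": -1},{"dx": -0.16,"dy": 0.04,"dz": -0.021,"roll": -2,"claw": -1},{"dx": -0.17,"dy": 0.06,"dz": -0.032,"roll": -3,"claw": -1},{"dx": -0.17,"dy": 0.08,"dz": -0.043,"roll": -4,"claw": -1},{"dx": -0.17,"dy": 0.09,"dz": -0.053,"roll": -5,"claw": -1}]}}

```text
clock: 6.28
tcp_pos: [0.5135, 0.3492, 0.1228]
orientation: [0.0, 0.051, 0.999, 0.0]
wrist_force: [-3.1, -1.0, 5.8]
finger_gap: 0.0507
grip_force: 41.0
```

```bash
python3 st.py
```

```text
{'joint_pos': [0.468, 0.45, -0.022, 1.098, 0.0, 0.57], 'tau': [-0.371, -50.605, 27.621, -1.194, 0.039, -1.055], 'wrist_force': [-3.122, -1.018, 5.794], 'ft_torque': [-0.285, 0.506, 0.154], 'tcp_pos': [0.513, 0.349, 0.123], 'finger_gap': 0.051, 'grip_force': 41.015}
```

>>> {"method": "send_rows", "body": {"increments": [{"dx": 0,"dy": 0.01,"dz": -0.008,"roll": -0.8,"claw": -1},{"dx": 0,"dy": 0.02,"dz": -0.017,"roll": -1.6,"claw": -1},{"dx": 0.01,"dy": 0.03,"dz": -0.026,"roll": -2.4,"claw": -1},{"dx": 0.02,"dy": 0.04,"dz": -0.034,"roll": -3.2,"claw": -1},{"dx": 0.02,"dy": 0.05,"dz": -0.043,"roll": -4,"claw": -1}]}}

```text
clock: 6.9
tcp_pos: [0.5164, 0.3489, 0.1222]
orientation: [0.004, 0.323, 0.947, -0.001]
wrist_force: [7.4, -11.4, 5.6]
finger_gap: 0.0507
grip_force: 49.7
```

```bash
python3 st.py
```

```text
{'joint_pos': [0.468, 0.452, -0.02, 1.095, -0.006, 1.125], 'tau': [7.183, -50.815, 25.559, 0.586, 4.245, 0.874], 'wrist_force': [7.413, -11.351, 5.563], 'ft_torque': [-2.378, -1.432, 1.77], 'tcp_pos': [0.516, 0.349, 0.122], 'finger_gap': 0.051, 'grip_force': 49.706}
```

The torque has jumped from 0.15 to 1.8 N m, so the cap is at its stop. A short extra push will confirm it.

>>> {"method": "send_rows", "body": {"increments": [{"dx": 0.05,"dy": -0.05,"dz": 0,"roll": -0.3,"claw": -1},{"dx": 0.05,"dy": -0.05,"dz": 0,"roll": -0.6,"claw": -1},{"dx": 0.05,"dy": -0.05,"dz": 0,"roll": -0.6,"claw": -1},{"dx": 0.05,"dy": -0.05,"dz": 0,"roll": -0.6,"claw": -1},{"dx": 0.05,"dy": -0.05,"dz": 0,"roll": -0.6,"claw": -1}]}}

```text
clock: 7.52
tcp_pos: [0.5183, 0.3471, 0.1221]
orientation: [0.004, 0.361, 0.933, -0.001]
wrist_force: [4.9, -9.3, 5.7]
finger_gap: 0.0505
grip_force: 47.8
```

```bash
python3 st.py; python3 -c "
from h import *
i=read_camera('scene')['image'];cv2.imwrite('pics/s2.png',cv2.resize(i[150:280,215:345],None,fx=4.5,fy=4.5,interpolation=2))"
```

```text
{'joint_pos': [0.465, 0.453, -0.018, 1.095, -0.006, 1.203], 'tau': [5.256, -51.073, 26.1, 0.203, 3.136, 1.481], 'wrist_force': [4.896, -9.258, 5.742], 'ft_torque': [-2.004, -1.08, 1.412], 'tcp_pos': [0.518, 0.347, 0.122], 'finger_gap': 0.05, 'grip_force': 47.811}
```

View pics/s2.png

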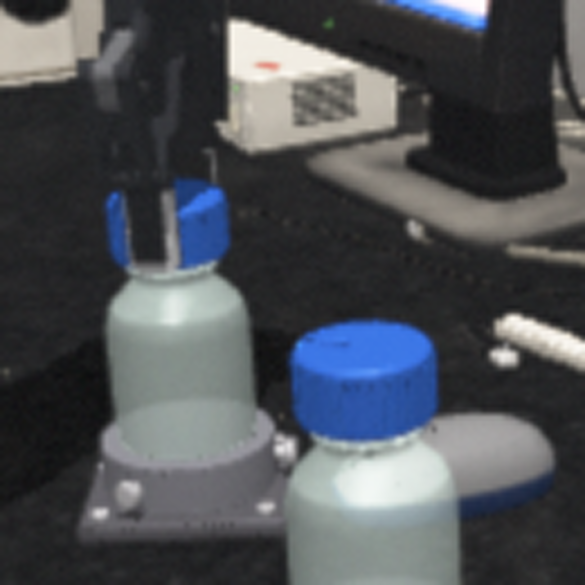

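The scene crop shows the cap now sitting just above the ring at about (170,265), like the other one, and the fingers slip at about 1.5 N m. It's bottomed out, so I'll back off 90°.

>>> {"method": "send_rows", "body": {"increments": [{"dx": 0,"dy": 0,"dz": 0.011,"roll": 1,"claw": -1},{"dx": 0.01,"dy": 0.02,"dz": 0.021,"roll": 2,"claw": -1},{"dx": 0.02,"dy": 0.03,"dz": 0.032,"roll": 3,"claw": -1},{"dx": 0.02,"dy": 0.05,"dz": 0.043,"roll": 4,"claw": -1},{"dx": 0.03,"dy": 0.06,"dz": 0.053,"roll": 5,"claw": -1}]}}

```text
clock: 8.2
tcp_pos: [0.5191, 0.349, 0.1234]
orientation: [0.003, 0.02, 1.0, -0.001]
wrist_force: [4.8, -6.6, 4.5]
finger_gap: 0.0506
grip_force: 48.5
```

```bash
python3 st.py
```

```text
{'joint_pos': [0.466, 0.455, -0.012, 1.099, -0.005, 0.506], 'tau': [5.313, -51.481, 26.06, 0.42, 2.398, 1.047], 'wrist_force': [4.816, -6.557, 4.519], 'ft_torque': [-1.425, -0.92, -0.096], 'tcp_pos': [0.519, 0.349, 0.123], 'finger_gap': 0.051, 'grip_force': 48.508}
```

>>> {"method": "send_rows", "body": {"increments": [{"dx": 0,"dy": 0.02,"dz": 0.014,"roll": 1.3,"claw": -1},{"dx": 0,"dy": 0.03,"dz": 0.028,"roll": 2.6,"claw": -1},{"dx": -0.01,"dy": 0.05,"dz": 0.042,"roll": 3.9,"claw": -1},{"dx": -0.02,"dy": 0.06,"dz": 0.056,"roll": 5.2,"claw": -1},{"dx": -0.03,"dy": 0.07,"dz": 0.07,"roll": 6.5,"claw": -1}]}}

```text
clock: 8.82
tcp_pos: [0.5181, 0.3514, 0.1252]
orientation: [0.002, -0.421, 0.907, -0.002]
wrist_force: [4.0, -4.6, 4.5]
finger_gap: 0.0504
grip_force: 48.5
```

>>> {"method": "send_rows", "body": {"increments": [{"dx": 0,"dy": 0,"dz": 0,"roll": 0,"claw": -1},{"dx": 0,"dy": 0,"dz": 0,"roll": 0,"claw": -1},{"dx": 0,"dy": 0,"dz": 0,"roll": 0,"claw": -1},{"dx": 0,"dy": 0,"dz": 0,"roll": 0,"claw": -1},{"dx": 0,"dy": 0,"dz": 0,"roll": 0,"claw": -1}]}}

```text
clock: 9.45
tcp_pos: [0.5181, 0.3514, 0.1252]
orientation: [0.002, -0.419, 0.908, -0.002]
wrist_force: [4.3, -4.9, 4.8]
finger_gap: 0.0509
grip_force: 48.4
```

```bash
python3 st.py; python3 -c "
from h import *
cv2.imwrite('pics/w4.png',read_camera('wrist')['image'])"
```

```text
{'joint_pos': [0.47, 0.455, -0.008, 1.104, -0.004, -0.395], 'tau': [4.212, -51.586, 26.024, 0.616, 1.925, 0.131], 'wrist_force': [4.282, -4.932, 4.838], 'ft_torque': [-1.034, -0.893, 0.132], 'tcp_pos': [0.518, 0.351, 0.125], 'finger_gap': 0.051, 'grip_force': 48.351}
```

View pics/w4.png

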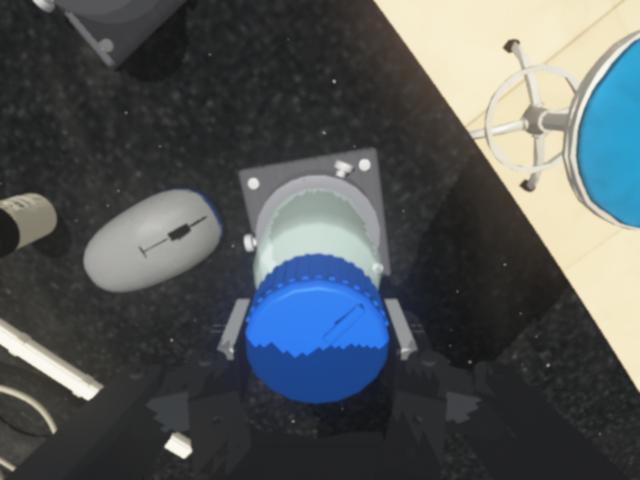

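The wrist view shows the cap between the pads at (316,330), with the rib from (325,343) to (363,308). The rib has shifted about 28° relative to the gripper since the start. That fits slip at the stop only, since reversing took just 0.1 N m. The back-off is therefore about 92° minus a little windup, so I'll hand in.

```bash
python3 -c "
from workcell import *
print(hand_in())"
```

```text
the job is handed in; nothing more can be done
None
```

I screwed the high cap, on the bottle farther to the robot's left, down to its stop, backed it off about 92° and handed the job in with the gripper still holding it at about 48 N; the shut bottle was never touched, and hand-in returned no verdict.

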